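Set up a dial indicator on a shaft

TASK

Set up the dial indicator on the shaft that lies in the two V-blocks on the surface plate. Take the indicator stand by its post, stand it with its whole foot on the bare side of the plate, spindle still free of the work, and let go; then take it again by the dial and swing its stiff boom over and down until the spindle bears on the very top of the shaft's thick middle part and the needle shows about 3.5 mm. Never bottom the spindle, leave the shaft and the other things where they lie, and let go so that the boom stays at that reading.

Things in the scene. Friction and masses are not known exactly. Their poses are not given: they have to be found in the camera images.
- surface_plate: fixed dark cast-iron plate, 260 mm (its x) by 360 mm (its y) and 30 mm high; origin at the centre of its underside on the bench, z up. Two fixed steel V-blocks (64 mm in x, 30 mm in y, 50 mm high) stand on it at x = +75 mm, y = +60 and -60 mm; the side x < 0 is bare
- crown (a point): the middle of the topmost line of the shaft: 95 mm above the bench, at x = +75 mm, y = 0 of the plate. Its axes are the plate's: the shaft runs along y
- shaft: loose turned metal shaft, 194 mm long, 0.7 kg, lying along the plate's y in the V-blocks, its axis 45 mm above the plate; the thick middle part (diameter 40 mm) reaches 36 mm either way from the origin along the shaft; the journals that lie in the V-blocks are 30 mm thick. Origin on its axis at the middle of the thick part
- stand: indicator stand, 0.85 to 1 kg in all: round grey cast foot, 100 mm in diameter, 21 mm high at its rim, and in its centre an upright round steel post 16 mm thick, 225 mm tall over all. Origin at the centre of the foot's underside, z up. A collar on the post (112 to 148 mm up) carries the boom; above it the post is bare and can be gripped from above
- post_top (a point): top of the stand's post, 225 mm above the foot's underside, on the post's axis
- swivel (a joint): turn of the collar with the boom round the post, rad, counter-clockwise from above; at 0 the boom points along the stand's x. It stays where it is left (friction about 0.08 N m)
- boom (a joint): tilt of the boom about its knuckle, rad: 0 is level, positive is up, -0.25 to 0.75. Stiff: it stays where it is left (friction about 0.35 N m, about 2 N at the dial). With the stand on the plate and the boom level the contact point on the crown is pressed in about 3 mm; 1 mm up or down at the dial is 0.0068 rad
- knuckle (a point): the boom's hinge: level axis at 130 mm above the foot's underside, 24 mm out from the post's axis. Its frame moves with the boom: x along the boom outward, y along the hinge axis, z the way from the spindle to the dial
- dial (a point): centre of the dial indicator's round body, 58 mm in diameter and 24 mm thick (its flat faces look along the hinge axis, so it can be pinched across its thickness); it lies 146 mm along the boom from the knuckle and 45 mm above the boom's axis; a 7 mm cap stands on its rim. Frame as that of knuckle. The white graduated face is on +y
- contact_tip (a point): lowest point of the spindle's round contact point (10 mm in diameter), 146 mm along the boom from the knuckle (170 mm from the post's axis when level) and 68.5 mm below the boom's axis when the spindle is out; it slides along the z of the dial's frame
- spindle (a joint): how far the spindle is pressed in, m: 0 out, 0.010 bottomed; spring 1.2 N at the start of the stroke, 3.2 N at its end. The black needle on the face shows it: straight up at 0, clockwise, one turn in 10 mm
- oil_can: bystander: oil can with long spout, 150 mm tall, on the left of the plate
- tape_measure: bystander: tape measure, 66 mm tall, beyond the stand
- try_square: bystander: try square, 236 mm long, on the left of the plate

How it is judged:
On the way, in this order (a step that is already met when the one before it is completed fails the run):
1. the stand stands upright on the plate, let go, its spindle still free (x of stand in the frame of surface_plate between -0.085 and 0.085 m and y of stand in the frame of surface_plate between -0.135 and 0.135 m and z of stand in the frame of surface_plate between 0.026 and 0.034 m and angle between stand's own z axis and vertical below 0.06 rad and contact force between stand and the fingers below 0.05 N and value of joint spindle below 0.001 m), for 0.2 s.
2. the stand is taken again and the spindle brought to bear on the shaft (contact force between stand and the fingers above 0.3 N and contact force between stand and shaft above 0.3 N and value of joint spindle above 0.001 m).
At the end, for the whole second after the job is handed in: The stand rests upright (0.04 rad) with its foot on the plate (at most 5 mm over its edge); the contact point bears on the shaft's thick middle part, within 5 mm of its topmost line and 34 mm of its middle; the spindle is upright within 0.1 rad and pressed in 2 to 5 mm (x of stand in the frame of surface_plate between -0.085 and 0.085 m and y of stand in the frame of surface_plate between -0.135 and 0.135 m and z of stand in the frame of surface_plate between 0.026 and 0.034 m and angle between stand's own z axis and vertical below 0.04 rad and angle between contact_tip's own z axis and vertical below 0.1 rad and value of joint spindle between 0.002 and 0.005 m and x of contact_tip in the frame of crown between -0.005 and 0.005 m and y of contact_tip in the frame of crown between -0.034 and 0.034 m and contact force between stand and shaft above 0.3 N and linear speed of stand below 0.01 m/s); the robot touches nothing.
It fails at once if the spindle is bottomed (value of joint spindle above 0.0095 m).
It fails at once if the shaft is shoved or lifted more than 12 mm (distance of shaft from where it was at the start of the episode above 0.012 m).
It fails at once if the stand is tipped over (angle between stand's own z axis and vertical above 0.5 rad).
It fails at once if a bystander is moved more than 25 mm (distance of any of oil_can, tape_measure, try_square from where it was at the start of the episode above 0.025 m).
It also fails if it takes over 56 s, if anything falls off the work surface, if the arm or the gripper's body presses on something with over 40 N, if the wrist force passes 120 N, or if a joint passes its speed limit or range.

ROBOT

A 7-joint arm with a two-finger parallel gripper is mounted at the origin on a cart in front of the work surface, level with it; the furniture and walls round the work are solid. World frame = base frame: x ahead of the robot, y to its left, z up, the work surface at z = 0. Lengths are in m, angles in rad, forces in N, time in s.
With the tool pointing down it reaches from about 0.425 to 0.925 m from the base axis. Payload 6.8 kg.
Tool frame: the origin (TCP) lies on the mounting face of the last link; the fingertips stand 173 mm ahead of it and the grasp point (between the pads) lies 155 mm ahead of it; z points along the fingers, y is the line along which they close (so a half turn about z gives the same grasp; the last joint's range is limited). The gripper opens to 85 mm and grips with 20 to 120 N. Pads are 22 mm wide; open, the fingers measure 114 mm over their backs; the gripper's body (76 mm by 85 mm) begins 54 mm behind the grasp point. The pads swing forward as they close: fully open they stand 13 mm farther back than shut.
Start: joints at [1.179, 0.477, 0.022, 1.555, -0.011, 1.109, -0.083], TCP at [0.189, -0.648, 0.405] pointing down, gripper open.
Joint ranges: [-2.96, 2.96], [-0.34, 2.1], [-1.41, 1.46], [0.24, 2.44], [-1.37, 4.51], [0.17, 1.92], [-2.96, 2.96]. Speed limits (rad/s): [2.39, 2.39, 3.14, 3.14, 3.14, 3.14, 3.14].

INTERFACE

Orientations are given as a rotation vector (axis times angle).
In Python, from bench import r gives the robot as it stands.
- The arm moves only by the tool arm_command, never from a script. Its argument "plan" is a list of rows, each an object of numbers: "claw": the closure, from 0 (fully open) to 1 (shut); "tx", "ty", "tz": the shift along the tool's x, y, z in m; "ax", "ay", "az": the turn, a rotation vector about the tool's x, y, z in degrees. A call has exactly 10 rows; each row shifts and turns the commanded pose from where the row before left it, along the tool's axes as they then stand; what a row does not reach is not made up. A row lasts 1/12 s, in which the tool goes at most 41.7 mm and 7.16 degrees, less where a joint would pass 70% of its speed; a pose out of reach is approached as far as the arm can. A call is refused whole if a number of a shift passes 0.0417 or a number of a turn 7.16, either way. A call with a gripper value outside its range is refused whole. The fingers move at their own pace and stop on an object; "squeeze" is the grip in N (left out, the last holds). Time passes only in rows, so rows that do not move let the fingers close, or fill a call up. It gives the time, the measured TCP pose, the force, the opening and the grip force at its end, in the units of the state.
- r.get_obs(): the state, without advancing time (a new reading comes with each control period).
- r.grab_frame(name): name is "scene" or "side" or "wrist"; returns the picture (400x640x3 uint8, red, green, blue); there is no depth.
- r.camera_model(name): a dict with "fx", "fy", "cx", "cy" (pixels), "position" and "orientation" of the camera in the world; the wrist camera has in their place "tool_from_camera" (4x4, takes a point from camera to tool coordinates, whose origin is the TCP and whose axes are the flange's). Camera axes: x right, y up, looking along -z (the intrinsics and any distortion apply to the point x, -y, -z); pixel columns grow to the right and rows downward; lengths in m; the calibration is good to about 2 mm. A picture is of the moment at which its call begins: read the wrist's pose just before it. camera_model takes no time and is no camera call.
- r.hand_in(): hands the job in; it is judged then, once.
Trained networks look in the newest picture that a camera, given by its name, has taken for a name from the list of things; names that differ only in an ending like _2 or _b are one class to them, and where a whole thing is asked for, a point or a joint stands for the part that bears it (a point fixed in the world has none). Each returns a list of dicts, best first, with "confidence" (0 to 1); they miss things now and then, are a little off and sometimes report something else, mostly with a low value. They report only what shows in the picture. A call takes as long as a camera call.
- r.boxes_of(target, camera): "location" ([x, y, z] in m, in the coordinates of the camera as it stood for that picture, good to about 4 mm: the middle of the surface that is visible of it).
- r.tip_of(target, camera): "location" ([x, y, z] in m, in the coordinates of the camera as it stood for that picture, good to about 4 mm: a listed point, or the origin of a listed thing).
The state is a dict: "clock": time; "joints": joint angles; "qvel": joint speeds; "tau": joint torques, N m; "tcp_pos": TCP position; "orientation": TCP orientation; "contact_force": force on the tool from outside, world axes, zero at the start; "moment": the same for the moment, N m; "grip_width": finger opening in m; "gripper_force": force on a finger pad.
Only numpy, scipy, OpenCV 4.12 (cv2) and the standard library are available. Lean on these libraries where they do the work, as an engineer would, in place of code of your own. Each camera call takes 0.05 s, during which the arm holds its last target. There are 200 camera calls.

## Working session

There is one attempt and no reset: what is moved stays moved. The work goes in short steps, Python scripts to look and compute and a tool call to move; the robot and the scene stay as the last step left them, time stands still between calls to the robot, and variables do not carry over. Pictures are saved under pics/ and viewed, at most 10 in all, crops included, and the job is handed in when it is done.

Besides the shell and the picture viewer there is one more tool, called after ">>>" as name(argument=value, ...) on one line, values as JSON. arm_command: Moves the arm, as the interface text tells. Its arguments: {"type":"object","properties":{"plan":{"type":"array","items":{"type":"object","properties":{"claw":{"type":"number"},"tx":{"type":"number"},"ty":{"type":"number"},"tz":{"type":"number"},"ax":{"type":"number"},"ay":{"type":"number"},"az":{"type":"number"}}}},"squeeze":{"type":"number"}},"required":["plan"]}

```bash
mkdir -p pics; cat > h.py <<'E'
from bench import r
import numpy as np, cv2
from scipy.spatial.transform import Rotation as R
def cam(name,o=None):
    m=r.camera_model(name)
    if name=='wrist':
        o=o or r.get_obs(); T=np.eye(4); T[:3,:3]=R.from_rotvec(o['orientation']).as_matrix(); T[:3,3]=o['tcp_pos']
        return T@np.array(m['tool_from_camera'])
    q=np.array(m['orientation']); T=np.eye(4)
    T[:3,:3]=R.from_rotvec(q).as_matrix() if q.shape==(3,) else (q if q.shape==(3,3) else R.from_quat(q).as_matrix())
    T[:3,3]=m['position']; return T
def snap(name,f=None):
    T=cam(name); im=r.grab_frame(name)
    if f: cv2.imwrite('pics/'+f,im[:,:,::-1])
    return T,im
def find(T,name,t,fn='tip'):
    L=(r.tip_of if fn=='tip' else r.boxes_of)(t,name)
    return [(np.round((T@np.r_[d['location'],1])[:3],4).tolist(),round(d['confidence'],2)) for d in L[:2]]
E
python3 - <<'E'
from h import *
print(r.camera_model('scene'));print(r.get_obs())
for c in ['scene','side']:
    T,im=snap(c,c+'0.png')
    for t in ['surface_plate','crown','shaft','stand','post_top','knuckle','dial','contact_tip','oil_can','tape_measure','try_square']:
        print(c,t,find(T,c,t))
E
```

```text
{'fx': 377.2030978159693, 'fy': 377.2030978159693, 'cx': 321.12242798452337, 'cy': 197.76764423310294, 'position': array([-0.02872827,  0.62720313,  1.20664369]), 'orientation': array([ 0.35874684, -0.78834403, -2.22534999])}
{'clock': 0.0, 'joints': array([ 1.17888489,  0.47779486,  0.02231623,  1.55643624, -0.01147367,
        1.1092842 , -0.08309371]), 'qvel': array([ 0.0002557 ,  0.00067756, -0.00111068,  0.00031221, -0.00062497,
       -0.0014757 , -0.00044374]), 'tau': array([-8.34118055e-05, -5.96450758e+01,  1.60782259e+00, -2.81188881e+01,
        1.24867281e-02,  9.47058492e-03, -5.46988034e-06]), 'tcp_pos': array([ 0.18895355, -0.64773309,  0.40373492]), 'orientation': array([-3.10826812e+00, -4.44162006e-01,  6.23721444e-04]), 'contact_force': array([ 0.30718684,  0.60782838, -0.84256918]), 'moment': array([-0.02426315, -0.00686306, -0.05096782]), 'gripper_force': 0.0, 'grip_width': 0.08526849484101726}
scene surface_plate [([0.5552, -0.0059, -0.0004], 0.91), ([0.6287, -0.0229, 0.0735], 0.63)]
scene crown [([0.625, -0.0283, 0.0978], 0.92)]
scene shaft [([0.6301, 0.3959, 0
[... 370 characters left out ...]
8], 0.84)]
scene tape_measure [([0.752, -0.3031, 0.0016], 0.45)]
scene try_square [([0.4822, 0.4524, 0.0024], 0.92)]
side surface_plate [([0.5545, -0.0152, -0.0037], 0.86)]
side crown [([0.6296, -0.0302, 0.0932], 0.57)]
side shaft [([0.6285, -0.0258, 0.0747], 0.46)]
side stand [([0.4978, -0.3848, -0.002], 0.89), ([0.4867, 0.4457, -0.001], 0.72)]
side post_top [([0.5006, -0.3829, 0.2234], 0.94)]
side knuckle [([0.5207, -0.3949, 0.1319], 0.59)]
side dial [([0.6327, -0.4565, 0.218], 0.87)]
side contact_tip [([0.6636, -0.4742, 0.1091], 0.57)]
side oil_can []
side tape_measure [([0.7504, -0.301, -0.0033], 0.64)]
side try_square [([0.4823, 0.4433, -0.0037], 0.45), ([0.5209, -0.396, 0.1305], 0.22)]
```

View pics/scene0.png

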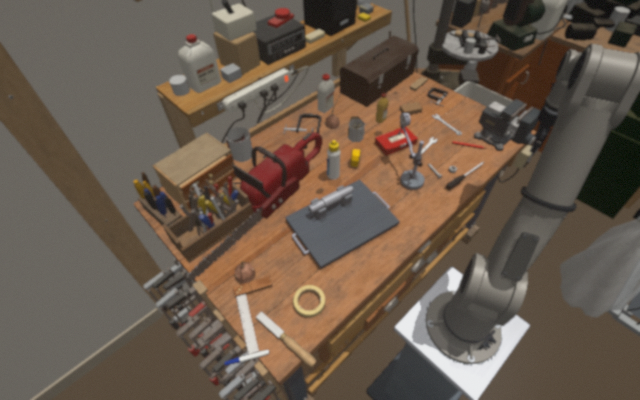

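View pics/side0.png

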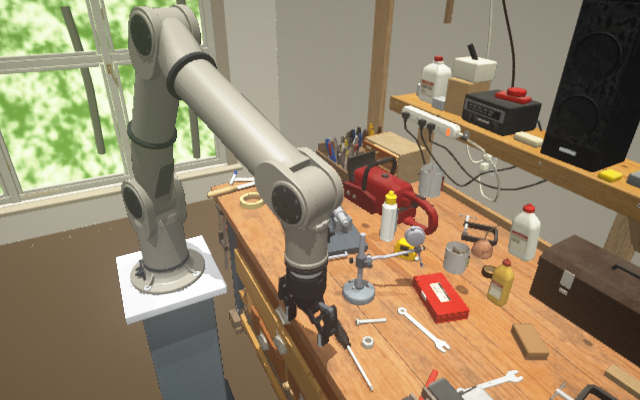

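The pictures show the stand at about (358,290) in side and (413,180) in scene. The plate with the shaft is at about (343,222) in scene. Detections agree with both. Next I compute the first move.

```bash
cat >> h.py <<'E'
def go(p,rows,yaw=None,tilt=0.):
    """target TCP p (world), yaw deg of tool x, tool down, tilt deg about tool y -> tool-axes shift per row (from measured pose) and turns"""
    o=r.get_obs(); M=R.from_rotvec(o['orientation'])
    x=M.as_matrix()[:,0]; y0=np.degrees(np.arctan2(x[1],x[0]))
    d=M.inv().apply(np.array(p)-o['tcp_pos'])
    print('tcp',np.round(o['tcp_pos'],4),'yaw',round(y0,2),'shift tool',np.round(d,4),'per row',np.round(d/rows,4))
    if yaw is not None:
        G=R.from_euler('z',yaw,degrees=True)*R.from_euler('x',180,degrees=True)*R.from_euler('y',tilt,degrees=True)
        print('turn total deg',np.round(np.degrees((M.inv()*G).as_rotvec()),2))
    return d
E
python3 - <<'E'
from h import *
print(np.round(r.camera_model('wrist')['tool_from_camera'],3))
go([0.497,-0.382,0.45],10)
E
```

```text
[[ 0.001  0.958  0.287  0.072]
 [ 1.    -0.001  0.    -0.001]
 [ 0.001  0.287 -0.958  0.03 ]
 [ 0.     0.     0.     1.   ]]
tcp [ 0.189  -0.648   0.4047] yaw 16.26 shift tool [ 0.3701 -0.1691 -0.0453] per row [ 0.037  -0.0169 -0.0045]
```

>>> arm_command(plan=[{"tx": 0.036, "ty": -0.017, "tz": -0.008, "claw": 0}, {"tx": 0.036, "ty": -0.017, "tz": -0.008}, {"tx": 0.036, "ty": -0.017, "tz": -0.008}, {"tx": 0.037, "ty": -0.017, "tz": -0.006}, {"tx": 0.037, "ty": -0.017, "tz": -0.006}, {"tx": 0.037, "ty": -0.017, "tz": -0.005}, {"tx": 0.037, "ty": -0.017, "tz": -0.004}, {"tx": 0.037, "ty": -0.017}, {"tx": 0.037, "ty": -0.017}, {"tx": 0.037, "ty": -0.017}])

```text
invalid input at $.plan[0]: expected keys claw, tx, ty, tz, ax, ay, az
```

```bash
python3 - <<'E'
from h import *
T,im=snap('wrist','w1.png')
for t in ['stand','post_top','knuckle','dial','contact_tip']: print(t,find(T,'wrist',t))
for c in ['scene','side']:
    T,im=snap(c)
    for t in ['stand','post_top','dial','contact_tip','crown','surface_plate','shaft']: print(c,t,find(T,c,t))
E
```

```text
stand []
post_top []
knuckle []
dial []
contact_tip []
scene stand [([0.4952, -0.3791, 0.0011], 0.87)]
scene post_top [([0.5009, -0.3818, 0.2245], 0.93)]
scene dial [([0.6275, -0.4507, 0.2129], 0.74)]
scene contact_tip []
scene crown [([0.6265, -0.0295, 0.0974], 0.73)]
scene surface_plate []
scene shaft [([0.4993, -0.3784, 0.0015], 0.75)]
side stand [([0.4945, -0.3822, 0.0004], 0.63)]
side post_top [([0.5006, -0.3851, 0.2221], 0.64)]
side dial [([0.6643, -0.4708, 0.1058], 0.74), ([0.6341, -0.4566, 0.2135], 0.6)]
side contact_tip [([0.6657, -0.4766, 0.1067], 0.55)]
side crown [([0.6293, -0.0331, 0.0941], 0.85)]
side surface_plate [([0.5564, -0.0146, -0.004], 0.78)]
side shaft [([0.6248, -0.0251, 0.0783], 0.58)]
```

View pics/w1.png

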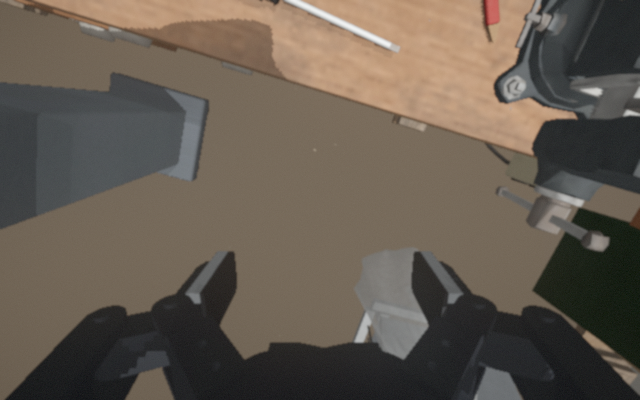

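The move was refused because every row needs all the keys. The picture (w1) shows only the bench edge and the floor between the open fingers.

>>> arm_command(plan=[{"tx": 0.036, "ty": -0.017, "tz": -0.008, "ax": 0, "ay": 0, "az": 0, "claw": 0}, {"tx": 0.036, "ty": -0.017, "tz": -0.008, "ax": 0, "ay": 0, "az": 0, "claw": 0}, {"tx": 0.036, "ty": -0.017, "tz": -0.008, "ax": 0, "ay": 0, "az": 0, "claw": 0}, {"tx": 0.037, "ty": -0.017, "tz": -0.006, "ax": 0, "ay": 0, "az": 0, "claw": 0}, {"tx": 0.037, "ty": -0.017, "tz": -0.006, "ax": 0, "ay": 0, "az": 0, "claw": 0}, {"tx": 0.037, "ty": -0.017, "tz": -0.005, "ax": 0, "ay": 0, "az": 0, "claw": 0}, {"tx": 0.037, "ty": -0.017, "tz": -0.004, "ax": 0, "ay": 0, "az": 0, "claw": 0}, {"tx": 0.037, "ty": -0.017, "tz": 0, "ax": 0, "ay": 0, "az": 0, "claw": 0}, {"tx": 0.037, "ty": -0.017, "tz": 0, "ax": 0, "ay": 0, "az": 0, "claw": 0}, {"tx": 0.037, "ty": -0.017, "tz": 0, "ax": 0, "ay": 0, "az": 0, "claw": 0}], squeeze=60)

```text
clock: 3.13
tcp_pos: [0.4949, -0.3805, 0.4501]
orientation: [3.109, 0.444, 0.001]
contact_force: [0.5, -1.4, -0.7]
grip_width: 0.0853
gripper_force: 0.0
```

```bash
python3 - <<'E'
from h import *
T,im=snap('wrist','w2.png')
for t in ['stand','post_top','knuckle','dial','contact_tip']: print(t,find(T,'wrist',t))
go([0.499,-0.382,0.36],6)
E
```

```text
stand [([0.4937, -0.3804, 0.0028], 0.95)]
post_top [([0.4966, -0.3822, 0.2241], 0.97)]
knuckle [([0.5186, -0.3957, 0.136], 0.68)]
dial [([0.6322, -0.4543, 0.2155], 0.92)]
contact_tip [([0.4956, -0.3814, 0.0013], 0.59)]
tcp [ 0.4928 -0.3832  0.4496] yaw 16.16 shift tool [0.0064 0.0006 0.0896] per row [0.0011 0.0001 0.0149]
```

View pics/w2.png

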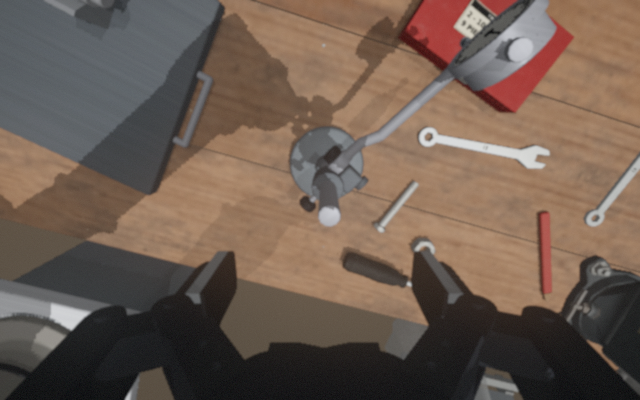

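The wrist picture shows the stand upright between the fingers. The post top is at (330,215), the boom and dial point to the upper right (510,45), and the plate is at the upper left. Next I go down on the post and close.

>>> arm_command(plan=[{"tx": 0.005, "ty": 0.0005, "tz": 0.0, "ax": 0, "ay": 0, "az": 0, "claw": 0}, {"tx": 0, "ty": 0, "tz": 0.014, "ax": 0, "ay": 0, "az": 0, "claw": 0}, {"tx": 0, "ty": 0, "tz": 0.014, "ax": 0, "ay": 0, "az": 0, "claw": 0}, {"tx": 0, "ty": 0, "tz": 0.014, "ax": 0, "ay": 0, "az": 0, "claw": 0}, {"tx": 0, "ty": 0, "tz": 0.014, "ax": 0, "ay": 0, "az": 0, "claw": 0}, {"tx": 0, "ty": 0, "tz": 0.014, "ax": 0, "ay": 0, "az": 0, "claw": 0}, {"tx": 0, "ty": 0, "tz": 0.014, "ax": 0, "ay": 0, "az": 0, "claw": 0}, {"tx": 0, "ty": 0, "tz": 0.014, "ax": 0, "ay": 0, "az": 0, "claw": 0}, {"tx": 0, "ty": 0, "tz": 0, "ax": 0, "ay": 0, "az": 0, "claw": 0.3}, {"tx": 0, "ty": 0, "tz": 0, "ax": 0, "ay": 0, "az": 0, "claw": 0.5}], squeeze=60)

```text
clock: 4.27
tcp_pos: [0.498, -0.382, 0.3513]
orientation: [-3.11, -0.441, 0.002]
contact_force: [-0.1, 0.3, 0.5]
grip_width: 0.0635
gripper_force: 0.0
```

```bash
python3 - <<'E'
from h import *
T,im=snap('wrist')
for t in ['stand','post_top','knuckle','dial']: print(t,find(T,'wrist',t))
o=r.get_obs();print(o['tcp_pos'],o['grip_width'],o['contact_force'])
# plate corners from scene picture: project candidates
T,im=snap('scene'); m=r.camera_model('scene'); print({k:m[k] for k in m if k not in('position','orientation')})
c=im[160:280,260:420]; cv2.imwrite('pics/plate.png',cv2.resize(c,None,fx=5,fy=5,interpolation=cv2.INTER_CUBIC)[:,:,::-1])
E
```

```text
stand [([0.4971, -0.3811, 0.0059], 0.57)]
post_top []
knuckle [([0.5178, -0.3974, 0.1323], 0.93)]
dial [([0.495, -0.3827, 0.0019], 0.58)]
[ 0.49884878 -0.38148328  0.35282316] 0.04231446327177049 [ 0.37531733 -0.36863649  0.28762148]
{'fx': 377.2030978159693, 'fy': 377.2030978159693, 'cx': 321.12242798452337, 'cy': 197.76764423310294}
```

View pics/plate.png

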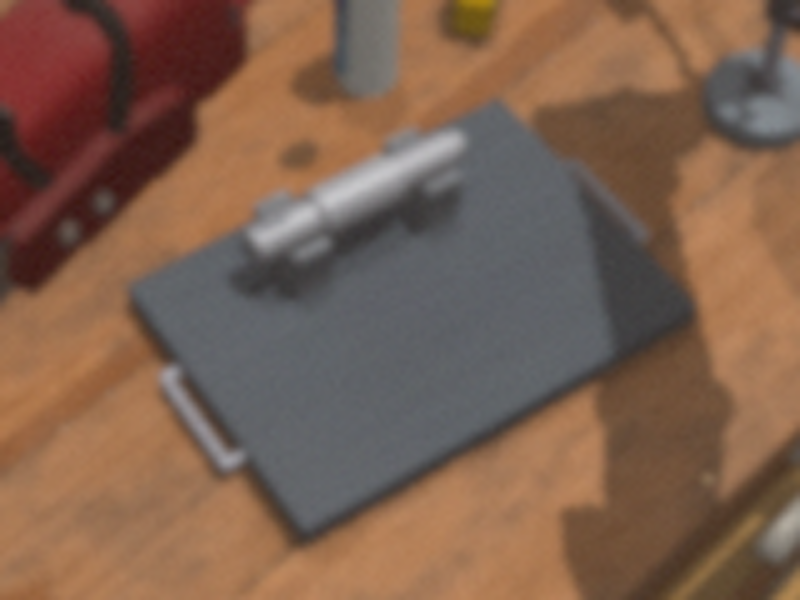

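The crop shows the plate's top corners at about (132,290), (302,526), (690,303) and (497,100). The shaft lies along the far side. I fit the pose from these corners and close fully.

>>> arm_command(plan=[{"tx": 0, "ty": 0, "tz": 0, "ax": 0, "ay": 0, "az": 0, "claw": 1}, {"tx": 0, "ty": 0, "tz": 0, "ax": 0, "ay": 0, "az": 0, "claw": 1}, {"tx": 0, "ty": 0, "tz": 0, "ax": 0, "ay": 0, "az": 0, "claw": 1}, {"tx": 0, "ty": 0, "tz": 0, "ax": 0, "ay": 0, "az": 0, "claw": 1}, {"tx": 0, "ty": 0, "tz": 0, "ax": 0, "ay": 0, "az": 0, "claw": 1}, {"tx": 0, "ty": 0, "tz": 0, "ax": 0, "ay": 0, "az": 0, "claw": 1}, {"tx": 0, "ty": 0, "tz": 0, "ax": 0, "ay": 0, "az": 0, "claw": 1}, {"tx": 0, "ty": 0, "tz": 0, "ax": 0, "ay": 0, "az": 0, "claw": 1}, {"tx": 0, "ty": 0, "tz": -0.01, "ax": 0, "ay": 0, "az": 0, "claw": 1}, {"tx": 0, "ty": 0, "tz": -0.02, "ax": 0, "ay": 0, "az": 0, "claw": 1}], squeeze=80)

```text
clock: 5.4
tcp_pos: [0.4967, -0.379, 0.3769]
orientation: [-3.1, -0.444, 0.015]
contact_force: [-1.0, 0.4, -9.0]
grip_width: 0.0145
gripper_force: 78.6
```

```bash
cat > plate.py <<'E'
from h import *
from scipy.optimize import least_squares
def fit(T,m,uv,Z=0.03):
    P=[]
    for u,v in uv:
        d=T[:3,:3]@np.array([(u-m['cx'])/m['fx'],-(v-m['cy'])/m['fy'],-1]); P.append((T[:3,3]+d*(Z-T[2,3])/d[2])[:2])
    P=np.array(P)
    C=np.array([[.13,.18],[-.13,.18],[-.13,-.18],[.13,-.18]])
    f=lambda q:(C@np.array([[np.cos(q[2]),np.sin(q[2])],[-np.sin(q[2]),np.cos(q[2])]])+q[:2]-P).ravel()
    s=least_squares(f,[.555,-.01,-.25]); print('plate',np.round(s.x,4),'deg',np.degrees(s.x[2]).round(2),'res mm',np.round(s.fun*1e3,1)); return s.x
E
python3 - <<'E'
from plate import *
uv=[(260+u/5,160+v/5) for u,v in [(132,290),(302,526),(690,303),(497,100)]]
q=fit(cam('scene'),r.camera_model('scene'),uv)
e=np.array([np.cos(q[2]),np.sin(q[2])]); print('crown',q[:2]+.075*e)
o=r.get_obs();print(o['tcp_pos'],o['grip_width'],o['contact_force'],o['moment'])
T,im=snap('wrist')
for t in ['stand','post_top','knuckle','dial','contact_tip']: print(t,find(T,'wrist',t))
for c in ['scene','side']:
    T,im=snap(c)
    for t in ['stand','dial','contact_tip','crown','surface_plate','shaft']: print(c,t,find(T,c,t))
E
```

```text
plate [ 0.5515 -0.0099 -0.1897] deg -10.87 res mm [ 8.2  2.8 -5.8  4.  -6.1 -3.3  3.7 -3.5]
crown [ 0.62514163 -0.02399076]
[ 0.49672675 -0.37899317  0.37694636] 0.014489570483660601 [-1.04406105  0.4010288  -9.01219935] [ 0.22632323  0.3450926  -0.03637743]
stand []
post_top [([0.4962, -0.3771, 0.2468], 0.85)]
knuckle [([0.5135, -0.3908, 0.1588], 0.76)]
dial []
contact_tip [([0.6543, -0.4639, 0.1287], 0.73)]
scene stand [([0.4929, -0.3756, 0.0268], 0.57)]
scene dial []
scene contact_tip []
scene crown [([0.6276, -0.0292, 0.0976], 0.94)]
scene surface_plate [([0.5578, -0.0077, -0.0014], 0.88)]
scene shaft [([0.6279, -0.0206, 0.0774], 0.59)]
side stand [([0.4957, -0.3816, 0.0291], 0.83)]
side dial [([0.6315, -0.4525, 0.2453], 0.82)]
side contact_tip [([0.6614, -0.4759, 0.1378], 0.55)]
side crown [([0.63, -0.0301, 0.0912], 0.8), ([0.5182, -0.3941, 0.1604], 0.61)]
side surface_plate [([0.5556, -0.0145, -0.002], 0.84), ([0.6327, -0.4548, 0.2428], 0.53)]
side shaft [([0.6279, -0.0259, 0.0799], 0.84)]
```

>>> arm_command(plan=[{"tx": 0.002, "ty": -0.006, "tz": -0.02, "ax": 0, "ay": 0, "az": 0, "claw": 1}, {"tx": 0.005, "ty": -0.016, "tz": -0.018, "ax": 0, "ay": 0, "az": 0, "claw": 1}, {"tx": 0.008, "ty": -0.026, "tz": -0.006, "ax": 0, "ay": 0, "az": 0, "claw": 1}, {"tx": 0.01, "ty": -0.032, "tz": 0, "ax": 0, "ay": 0, "az": 0, "claw": 1}, {"tx": 0.011, "ty": -0.034, "tz": 0, "ax": 0, "ay": 0, "az": 0, "claw": 1}, {"tx": 0.011, "ty": -0.034, "tz": 0, "ax": 0, "ay": 0, "az": 0, "claw": 1}, {"tx": 0.011, "ty": -0.034, "tz": 0, "ax": 0, "ay": 0, "az": 0, "claw": 1}, {"tx": 0.011, "ty": -0.034, "tz": 0, "ax": 0, "ay": 0, "az": 0, "claw": 1}, {"tx": 0.009, "ty": -0.028, "tz": 0, "ax": 0, "ay": 0, "az": 0, "claw": 1}, {"tx": 0.007, "ty": -0.022, "tz": 0, "ax": 0, "ay": 0, "az": 0, "claw": 1}])

```text
clock: 7.23
tcp_pos: [0.5056, -0.0986, 0.4262]
orientation: [-3.108, -0.449, -0.002]
contact_force: [-0.5, 1.0, -8.7]
grip_width: 0.0143
gripper_force: 79.2
```

```bash
python3 - <<'E'
from h import *
T,im=snap('wrist','w3.png')
for t in ['crown','surface_plate','shaft','stand','knuckle','dial','contact_tip']: print(t,find(T,'wrist',t))
for c in ['scene','side']:
    T,im=snap(c)
    for t in ['crown','surface_plate','stand','dial','contact_tip']: print(c,t,find(T,c,t))
go([.5098,.0947,.417],10)
E
```

```text
crown []
surface_plate []
shaft [([0.629, -0.0212, 0.0771], 0.62)]
stand [([0.5003, -0.0938, 0.077], 0.79)]
knuckle [([0.5199, -0.1099, 0.206], 0.84)]
dial [([0.632, -0.0231, 0.0793], 0.65)]
contact_tip [([0.6697, -0.1847, 0.1848], 0.58)]
scene crown [([0.6233, -0.0301, 0.0984], 0.6)]
scene surface_plate [([0.5235, -0.1162, 0.2015], 0.72), ([0.5549, -0.0112, -0.0018], 0.7)]
scene stand [([0.5012, -0.0988, 0.0768], 0.87)]
scene dial [([0.6366, -0.1714, 0.2881], 0.77), ([0.5015, -0.1009, 0.074], 0.18)]
scene contact_tip []
side crown [([0.6274, -0.034, 0.0937], 0.56)]
side surface_plate [([0.5559, -0.0179, -0.0043], 0.91)]
side stand [([0.5046, -0.1033, 0.073], 0.66)]
side dial [([0.6267, -0.0254, 0.0755], 0.64), ([0.6418, -0.174, 0.29], 0.57)]
side contact_tip [([0.6701, -0.1919, 0.1811], 0.47)]
tcp [ 0.5058 -0.102   0.4257] yaw 16.26 shift tool [ 0.0589 -0.1877  0.0087] per row [ 0.0059 -0.0188  0.0009]
```

View pics/w3.png

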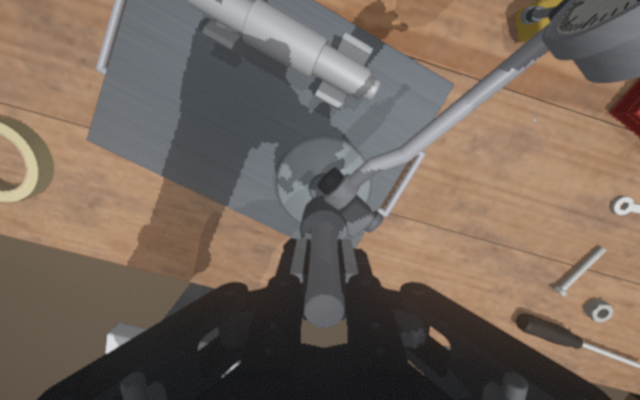

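The picture shows the stand hanging straight over the plate, with plate corners at (88,138) and (452,88). The far edge runs from (318,0) to (452,88), and the shaft axis runs from about (262,30) to (373,88).

```bash
python3 - <<'E'
from h import *
im=cv2.imread('pics/w3.png'); m=r.camera_model('wrist'); T=cam('wrist'); print({k:m[k] for k in m if k!='tool_from_camera'})
def bp(u,v,Z):
    d=T[:3,:3]@np.array([(u-m['cx'])/m['fx'],-(v-m['cy'])/m['fy'],-1]); return (T[:3,3]+d*(Z-T[2,3])/d[2])[:2]
a=bp(88,138,.03);b=bp(452,88,.03);print(a,b,'ctr',(a+b)/2,'diag',np.linalg.norm(a-b),'yaw',np.degrees(np.arctan2(*(a-b)[::-1]))-np.degrees(np.arctan2(.36,-.26)))
c=bp(318,0,.03); d=c-b; print('far edge yaw',np.degrees(np.arctan2(d[1],d[0]))-90)
c=bp(118,22,.03); d=a-c; print('side edge dir',np.degrees(np.arctan2(-d[1],-d[0])))
p=bp(262,30,.075);q=bp(373,88,.075);d=p-q;print('shaft',p,q,np.degrees(np.arctan2(d[1],d[0]))-90)
E
```

```text
{'fx': 298.4967085391881, 'fy': 298.4967085391881, 'cx': 323.6994046138686, 'cy': 199.70776016498078}
[0.46406287 0.18259862] [ 0.63953884 -0.21588694] ctr [ 0.55180086 -0.01664416] diag 0.4354107924185219 yaw -12.071015515530078
far edge yaw -13.510240954832724
side edge dir -9.806860579149165
shaft [ 0.6287365  -0.00366438] [ 0.60919751 -0.12284817] -9.310249401495895
```

>>> arm_command(plan=[{"tx": 0.003, "ty": -0.01, "tz": 0, "ax": 0, "ay": 0, "az": 0, "claw": 1}, {"tx": 0.006, "ty": -0.02, "tz": 0, "ax": 0, "ay": 0, "az": 0, "claw": 1}, {"tx": 0.007, "ty": -0.024, "tz": 0, "ax": 0, "ay": 0, "az": 0, "claw": 1}, {"tx": 0.007, "ty": -0.024, "tz": 0, "ax": 0, "ay": 0, "az": 0, "claw": 1}, {"tx": 0.007, "ty": -0.024, "tz": 0, "ax": 0, "ay": 0, "az": 0, "claw": 1}, {"tx": 0.007, "ty": -0.024, "tz": 0, "ax": 0, "ay": 0, "az": 0, "claw": 1}, {"tx": 0.007, "ty": -0.024, "tz": 0, "ax": 0, "ay": 0, "az": 0, "claw": 1}, {"tx": 0.006, "ty": -0.02, "tz": 0, "ax": 0, "ay": 0, "az": 0, "claw": 1}, {"tx": 0.003, "ty": -0.012, "tz": 0, "ax": 0, "ay": 0, "az": 0, "claw": 1}, {"tx": 0.002, "ty": -0.004, "tz": 0, "ax": 0, "ay": 0, "az": 0, "claw": 1}])

```text
clock: 9.07
tcp_pos: [0.5058, 0.0959, 0.4259]
orientation: [-3.107, -0.452, -0.001]
contact_force: [-0.9, 1.2, -9.0]
grip_width: 0.014
gripper_force: 79.3
```

>>> arm_command(plan=[{"tx": 0, "ty": 0, "tz": 0, "ax": 0, "ay": 0, "az": 1, "claw": 1}, {"tx": 0, "ty": 0, "tz": 0, "ax": 0, "ay": 0, "az": 2, "claw": 1}, {"tx": 0, "ty": 0, "tz": 0.004, "ax": 0, "ay": 0, "az": 2.3, "claw": 1}, {"tx": 0, "ty": 0, "tz": 0.004, "ax": 0, "ay": 0, "az": 2.3, "claw": 1}, {"tx": 0, "ty": 0, "tz": 0.004, "ax": 0, "ay": 0, "az": 2.3, "claw": 1}, {"tx": 0, "ty": 0, "tz": 0.004, "ax": 0, "ay": 0, "az": 2.3, "claw": 1}, {"tx": 0, "ty": 0, "tz": 0.004, "ax": 0, "ay": 0, "az": 2, "claw": 1}, {"tx": 0, "ty": 0, "tz": 0.002, "ax": 0, "ay": 0, "az": 1.6, "claw": 1}, {"tx": 0, "ty": 0, "tz": 0, "ax": 0, "ay": 0, "az": 1, "claw": 1}, {"tx": 0, "ty": 0, "tz": 0, "ax": 0, "ay": 0, "az": 0, "claw": 1}])

```text
clock: 9.9
tcp_pos: [0.5066, 0.0909, 0.4036]
orientation: [3.141, -0.019, -0.0]
contact_force: [0.1, -0.3, -8.4]
grip_width: 0.0142
gripper_force: 79.3
```

```bash
python3 - <<'E'
from h import *
for c in ['wrist','scene','side']:
    T,im=snap(c,'place_%s.png'%c)
    for t in ['crown','surface_plate','shaft','stand','knuckle','dial','contact_tip','post_top']: print(c,t,find(T,c,t))
go([.507,.0923,.385],5)
E
```

```text
wrist crown []
wrist surface_plate [([0.5508, -0.0124, -0.0016], 0.75)]
wrist shaft [([0.6302, -0.024, 0.0775], 0.65)]
wrist stand [([0.5012, 0.0897, 0.0501], 0.82)]
wrist knuckle [([0.5219, 0.0759, 0.1844], 0.88)]
wrist dial []
wrist contact_tip [([0.6375, -0.0385, 0.1593], 0.64)]
wrist post_top [([0.5082, 0.0918, 0.2758], 0.97)]
scene crown [([0.6261, -0.0279, 0.0982], 0.79)]
scene surface_plate [([0.5573, -0.0109, -0.0008], 0.9)]
scene shaft [([0.6251, -0.0267, 0.0782], 0.49)]
scene stand [([0.5033, 0.0945, 0.0562], 0.61)]
scene knuckle [([0.5207, 0.0747, 0.1813], 0.4), ([0.5092, 0.0945, 0.2758], 0.32)]
scene dial [([0.5554, -0.0098, 0.0007], 0.52)]
scene contact_tip [([0.5126, 0.0899, 0.2772], 0.75)]
scene post_top [([0.5098, 0.0928, 0.2757], 0.56)]
side crown [([0.6278, -0.0324, 0.0916], 0.98)]
side surface_plate [([0.555, -0.0152, -0.001], 0.65)]
side shaft [([0.6298, -0.0269, 0.0767], 0.78)]
side stand [([0.5027, 0.0949, 0.0492], 0.72)]
side knuckle [([0.5207, 0.0757, 0.1799], 0.6)]
side dial [([0.6131, -0.0152, 0.2694], 0.92)]
side contact_tip [([0.6277, -0.0326, 0.0938], 0.71), ([0.6374, -0.0436, 0.157], 0.6)]
side post_top []
tcp [0.5065 0.092  0.4037] yaw -0.54 shift tool [ 0.0005 -0.0003  0.0187] per row [ 0.0001 -0.0001  0.0037]
```

View pics/place_wrist.png

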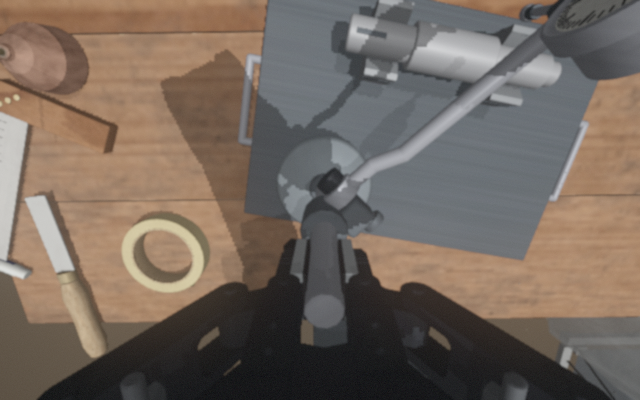

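The picture shows the foot over the bare side of the plate (circle centred at about (323,182)), with the boom crossing above the shaft. I lower it.

>>> arm_command(plan=[{"tx": 0, "ty": 0, "tz": 0.004, "ax": 0, "ay": 0, "az": 0, "claw": 1}, {"tx": 0, "ty": 0, "tz": 0.004, "ax": 0, "ay": 0, "az": 0, "claw": 1}, {"tx": 0, "ty": 0, "tz": 0.003, "ax": 0, "ay": 0, "az": 0, "claw": 1}, {"tx": 0, "ty": 0, "tz": 0.003, "ax": 0, "ay": 0, "az": 0, "claw": 1}, {"tx": 0, "ty": 0, "tz": 0.002, "ax": 0, "ay": 0, "az": 0, "claw": 1}, {"tx": 0, "ty": 0, "tz": 0.002, "ax": 0, "ay": 0, "az": 0, "claw": 1}, {"tx": 0, "ty": 0, "tz": 0.001, "ax": 0, "ay": 0, "az": 0, "claw": 1}, {"tx": 0, "ty": 0, "tz": 0.001, "ax": 0, "ay": 0, "az": 0, "claw": 1}, {"tx": 0, "ty": 0, "tz": 0.001, "ax": 0, "ay": 0, "az": 0, "claw": 1}, {"tx": 0, "ty": 0, "tz": 0, "ax": 0, "ay": 0, "az": 0, "claw": 1}])

```text
clock: 12.08
tcp_pos: [0.5065, 0.092, 0.3826]
orientation: [3.141, -0.015, -0.0]
contact_force: [0.3, -0.1, -7.7]
grip_width: 0.0144
gripper_force: 79.4
```

>>> arm_command(plan=[{"tx": 0, "ty": 0, "tz": 0.0005, "ax": 0, "ay": 0, "az": 0, "claw": 1}, {"tx": 0, "ty": 0, "tz": 0.0005, "ax": 0, "ay": 0, "az": 0, "claw": 1}, {"tx": 0, "ty": 0, "tz": 0.0005, "ax": 0, "ay": 0, "az": 0, "claw": 1}, {"tx": 0, "ty": 0, "tz": 0.0005, "ax": 0, "ay": 0, "az": 0, "claw": 1}, {"tx": 0, "ty": 0, "tz": 0, "ax": 0, "ay": 0, "az": 0, "claw": 1}, {"tx": 0, "ty": 0, "tz": 0, "ax": 0, "ay": 0, "az": 0, "claw": 1}, {"tx": 0, "ty": 0, "tz": 0, "ax": 0, "ay": 0, "az": 0, "claw": 1}, {"tx": 0, "ty": 0, "tz": 0, "ax": 0, "ay": 0, "az": 0, "claw": 1}, {"tx": 0, "ty": 0, "tz": 0, "ax": 0, "ay": 0, "az": 0, "claw": 1}, {"tx": 0, "ty": 0, "tz": 0, "ax": 0, "ay": 0, "az": 0, "claw": 1}])

```text
clock: 12.92
tcp_pos: [0.5068, 0.0922, 0.3823]
orientation: [-3.141, 0.015, -0.003]
contact_force: [-3.9, -0.9, 6.3]
grip_width: 0.0141
gripper_force: 80.9
```

It touches the plate. I ease the grip, then open.

>>> arm_command(plan=[{"tx": 0, "ty": 0, "tz": 0, "ax": 0, "ay": 0, "az": 0, "claw": 1}, {"tx": 0, "ty": 0, "tz": 0, "ax": 0, "ay": 0, "az": 0, "claw": 1}, {"tx": 0, "ty": 0, "tz": 0, "ax": 0, "ay": 0, "az": 0, "claw": 0.75}, {"tx": 0, "ty": 0, "tz": 0, "ax": 0, "ay": 0, "az": 0, "claw": 0.6}, {"tx": 0, "ty": 0, "tz": 0, "ax": 0, "ay": 0, "az": 0, "claw": 0.4}, {"tx": 0, "ty": 0, "tz": 0, "ax": 0, "ay": 0, "az": 0, "claw": 0.2}, {"tx": 0, "ty": 0, "tz": 0, "ax": 0, "ay": 0, "az": 0, "claw": 0}, {"tx": 0, "ty": 0, "tz": 0, "ax": 0, "ay": 0, "az": 0, "claw": 0}, {"tx": 0, "ty": 0, "tz": -0.01, "ax": 0, "ay": 0, "az": 0, "claw": 0}, {"tx": 0, "ty": 0, "tz": -0.02, "ax": 0, "ay": 0, "az": 0, "claw": 0}], squeeze=20)

```text
clock: 13.75
tcp_pos: [0.5058, 0.0917, 0.4094]
orientation: [3.141, -0.015, -0.007]
contact_force: [0.6, -0.5, 0.1]
grip_width: 0.0852
gripper_force: 0.0
```

```bash
python3 - <<'E'
from h import *
print(r.get_obs()['clock'])
for c in ['wrist','scene','side']*2:
    T,im=snap(c)
    for t in ['crown','stand','knuckle','dial','contact_tip','post_top','shaft']: print(c,t,find(T,c,t))
E
```

```text
13.75
wrist crown []
wrist stand [([0.5014, 0.093, 0.0359], 0.72)]
wrist knuckle [([0.523, 0.0742, 0.164], 0.97)]
wrist dial [([0.6144, -0.0118, 0.2502], 0.98)]
wrist contact_tip [([0.6353, -0.0378, 0.1398], 0.56)]
wrist post_top [([0.5061, 0.0936, 0.2542], 0.85)]
wrist shaft [([0.631, -0.0243, 0.0777], 0.96)]
scene crown [([0.6265, -0.0274, 0.0949], 0.73)]
scene stand [([0.5012, 0.0965, 0.0314], 0.96), ([0.5214, 0.0738, 0.16], 0.18)]
scene knuckle [([0.5188, 0.0747, 0.1578], 0.5)]
scene dial []
scene contact_tip []
scene post_top [([0.6281, -0.0261, 0.0989], 0.74), ([0.5091, 0.0898, 0.255], 0.56)]
scene shaft [([0.6294, -0.023, 0.0744], 0.68)]
side crown [([0.6282, -0.0322, 0.0918], 0.76)]
side stand [([0.5045, 0.091, 0.0275], 0.68)]
side knuckle [([0.5227, 0.0743, 0.1599], 0.71)]
side dial [([0.6141, -0.0144, 0.2447], 0.71)]
side contact_tip [([0.638, -0.0437, 0.1377], 0.44)]
side post_top [([0.5089, 0.0907, 0.2528], 0.72)]
side shaft [([0.6294, -0.0257, 0.0773], 0.61)]
wrist crown []
wrist stand [([0.5016, 0.0938, 0.0364], 0.79), ([0.614, -0.013, 0.2503], 0.59)]
wrist knuckle [([0
[... 238 characters left out ...]
], 0.58)]
wrist shaft [([0.6282, -0.0207, 0.0786], 0.76)]
scene crown [([0.6291, -0.0305, 0.0959], 0.9), ([0.5196, 0.0728, 0.1583], 0.63)]
scene stand [([0.5033, 0.0958, 0.0344], 0.67)]
scene knuckle [([0.5183, 0.0747, 0.1582], 0.57)]
scene dial []
scene contact_tip []
scene post_top [([0.509, 0.0911, 0.2562], 0.87)]
scene shaft [([0.6261, -0.0241, 0.0778], 0.61)]
side crown [([0.6275, -0.0294, 0.0908], 0.65)]
side stand [([0.5031, 0.0922, 0.0264], 0.57)]
side knuckle [([0.5236, 0.0741, 0.1595], 0.9)]
side dial []
side contact_tip [([0.6399, -0.0428, 0.1349], 0.38)]
side post_top [([0.5085, 0.0897, 0.2541], 0.6), ([0.5054, 0.0902, 0.0274], 0.57)]
side shaft [([0.6285, -0.026, 0.0754], 0.67)]
```

The stand is down and let go. I turn the tool to the boom's heading and go over the dial.

>>> arm_command(plan=[{"tx": 0, "ty": 0, "tz": -0.025, "ax": 0, "ay": 0, "az": 0, "claw": 0}, {"tx": 0, "ty": 0, "tz": -0.035, "ax": 0, "ay": 0, "az": 0, "claw": 0}, {"tx": 0, "ty": 0, "tz": -0.015, "ax": 0, "ay": 0, "az": 4, "claw": 0}, {"tx": 0, "ty": 0, "tz": 0, "ax": 0, "ay": 0, "az": 6, "claw": 0}, {"tx": 0, "ty": 0, "tz": 0, "ax": 0, "ay": 0, "az": 7, "claw": 0}, {"tx": 0, "ty": 0, "tz": 0, "ax": 0, "ay": 0, "az": 7, "claw": 0}, {"tx": 0, "ty": 0, "tz": 0, "ax": 0, "ay": 0, "az": 7, "claw": 0}, {"tx": 0, "ty": 0, "tz": 0, "ax": 0, "ay": 0, "az": 7, "claw": 0}, {"tx": 0, "ty": 0, "tz": 0, "ax": 0, "ay": 0, "az": 6, "claw": 0}, {"tx": 0, "ty": 0, "tz": 0, "ax": 0, "ay": 0, "az": 0, "claw": 0}])

```text
clock: 16.98
tcp_pos: [0.5065, 0.092, 0.4857]
orientation: [2.905, -1.196, 0.0]
contact_force: [0.9, 0.3, 0.9]
grip_width: 0.0857
gripper_force: 0.0
```

```bash
python3 - <<'E'
from h import *
print(r.get_obs()['joints'])
T,im=snap('wrist')
for t in ['dial','contact_tip','post_top','knuckle']: print(t,find(T,'wrist',t))
go([.5609,.0387,.474],6,-44.3,18.3)
E
```

```text
[-0.05230491  0.15643538 -0.2794064   1.81517958  0.04661616  1.17636367
 -2.69817038]
dial []
contact_tip []
post_top [([0.5063, 0.0917, 0.2538], 0.95)]
knuckle [([0.5214, 0.0723, 0.1655], 0.91)]
tcp [0.5065 0.092  0.4857] yaw -44.42 shift tool [ 0.0761 -0.      0.0117] per row [ 0.0127 -0.      0.002 ]
turn total deg [ 0.02 18.3  -0.12]
```

>>> arm_command(plan=[{"tx": 0.018, "ty": 0, "tz": 0.003, "ax": 0, "ay": 0, "az": 0, "claw": 0}, {"tx": 0.022, "ty": 0, "tz": 0.003, "ax": 0, "ay": 0, "az": 0, "claw": 0}, {"tx": 0.02, "ty": 0, "tz": 0.003, "ax": 0, "ay": 0, "az": 0, "claw": 0}, {"tx": 0.016, "ty": 0, "tz": 0.003, "ax": 0, "ay": 0, "az": 0, "claw": 0}, {"tx": 0, "ty": 0, "tz": 0, "ax": 0, "ay": 4.6, "az": 0, "claw": 0}, {"tx": 0, "ty": 0, "tz": 0, "ax": 0, "ay": 4.6, "az": 0, "claw": 0}, {"tx": 0, "ty": 0, "tz": 0, "ax": 0, "ay": 4.6, "az": 0, "claw": 0}, {"tx": 0, "ty": 0, "tz": 0, "ax": 0, "ay": 4.5, "az": 0, "claw": 0}, {"tx": 0, "ty": 0, "tz": 0, "ax": 0, "ay": 0, "az": 0, "claw": 0}, {"tx": 0, "ty": 0, "tz": 0, "ax": 0, "ay": 0, "az": 0, "claw": 0}])

```text
clock: 18.07
tcp_pos: [0.5604, 0.0392, 0.4736]
orientation: [2.767, -1.13, 0.442]
contact_force: [0.2, -0.3, 0.1]
grip_width: 0.0855
gripper_force: 0.0
```

```bash
python3 - <<'E'
from h import *
print(r.get_obs()['joints'])
for c in ['wrist','side','wrist','side']:
    T,im=snap(c,'dial_%s.png'%c)
    for t in ['dial','contact_tip','crown','shaft']: print(c,t,find(T,c,t))
go([.5788,.0211,.3958],6,-44.3,18.3)
E
```

```text
[-0.08314326  0.19484773 -0.19834639  1.81226839  0.37186541  1.00836754
 -2.80070035]
wrist dial [([0.6105, -0.0111, 0.2481], 0.88)]
wrist contact_tip []
wrist crown []
wrist shaft []
side dial []
side contact_tip [([0.6378, -0.0412, 0.1361], 0.35)]
side crown [([0.6274, -0.0331, 0.0922], 0.74)]
side shaft [([0.6309, -0.0235, 0.075], 0.87)]
wrist dial [([0.6115, -0.0107, 0.2498], 0.84)]
wrist contact_tip []
wrist crown []
wrist shaft [([0.5495, -0.0071, -0.0012], 0.23)]
side dial [([0.6121, -0.0139, 0.2459], 0.82), ([0.6299, -0.0266, 0.0785], 0.32)]
side contact_tip [([0.6416, -0.0414, 0.1355], 0.54)]
side crown [([0.6286, -0.0321, 0.0918], 0.97), ([0.7514, -0.3034, -0.0024], 0.33)]
side shaft [([0.6289, -0.029, 0.0738], 0.61)]
tcp [0.5607 0.0387 0.4737] yaw -44.54 shift tool [-0.0005 -0.0002  0.0819] per row [-0.0001 -0.      0.0137]
turn total deg [ 0.08  0.   -0.23]
```

View pics/dial_wrist.png

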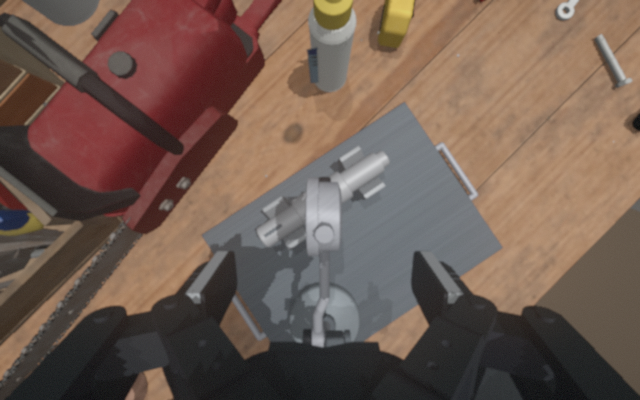

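The dial is seen edge-on at column 323, midway between the fingers, and aligned. I descend along the tool axis and pinch lightly.

>>> arm_command(plan=[{"tx": 0, "ty": 0, "tz": 0.012, "ax": 0, "ay": 0, "az": 0, "claw": 0}, {"tx": 0, "ty": 0, "tz": 0.016, "ax": 0, "ay": 0, "az": 0, "claw": 0}, {"tx": 0, "ty": 0, "tz": 0.016, "ax": 0, "ay": 0, "az": 0, "claw": 0}, {"tx": 0, "ty": 0, "tz": 0.016, "ax": 0, "ay": 0, "az": 0, "claw": 0}, {"tx": 0, "ty": 0, "tz": 0.012, "ax": 0, "ay": 0, "az": 0, "claw": 0}, {"tx": 0, "ty": 0, "tz": 0.006, "ax": 0, "ay": 0, "az": 0, "claw": 0}, {"tx": 0, "ty": 0, "tz": 0, "ax": 0, "ay": 0, "az": 0, "claw": 0.3}, {"tx": 0, "ty": 0, "tz": 0, "ax": 0, "ay": 0, "az": 0, "claw": 0.5}, {"tx": 0, "ty": 0, "tz": 0, "ax": 0, "ay": 0, "az": 0, "claw": 0.55}, {"tx": 0, "ty": 0, "tz": 0, "ax": 0, "ay": 0, "az": 0, "claw": 0.6}], squeeze=20)

```text
clock: 19.9
tcp_pos: [0.5783, 0.0218, 0.4006]
orientation: [2.766, -1.132, 0.448]
contact_force: [0.4, 0.2, -0.2]
grip_width: 0.0386
gripper_force: 0.0
```

```bash
python3 - <<'E'
from h import *
import numpy as np
o=r.get_obs(); print(o['tcp_pos'],o['joints'][6])
m=r.camera_model('wrist')
# pose of the earlier picture dial_wrist
o2=dict(o); o2['tcp_pos']=np.array([.5607,.0387,.4737]); o2['orientation']=np.array([2.767,-1.13,.442])
T=cam('wrist',o2)
def bp(u,v,Z):
    d=T[:3,:3]@np.array([(u-m['cx'])/m['fx'],-(v-m['cy'])/m['fy'],-1]); return (T[:3,3]+d*(Z-T[2,3])/d[2])[:2]
A=bp(204,237,.03);B=bp(405,103,.03);C=bp(501,245,.03)
print(A,B,C,np.linalg.norm(A-B),np.linalg.norm(B-C)); c=(A+C)/2;d=B-C;e=B-A
print('ctr',c,'yaw',np.degrees(np.arctan2(d[1],d[0])),np.degrees(np.arctan2(e[1],e[0]))+90)
E
```

```text
[0.57833595 0.02181834 0.40060604] -2.8420913406706863
[0.70716993 0.13907633] [ 0.64174989 -0.21056423] [ 0.39474474 -0.1633385 ] 0.35570816960052815 0.2514792540406629
ctr [ 0.55095734 -0.01213109] yaw -10.82394032260896 -10.597876908317701
```

>>> arm_command(plan=[{"tx": 0, "ty": 0, "tz": 0, "ax": 0, "ay": 0, "az": 0, "claw": 0.7}, {"tx": 0, "ty": 0, "tz": 0, "ax": 0, "ay": 0, "az": 0, "claw": 0.8}, {"tx": 0, "ty": 0, "tz": 0, "ax": 0, "ay": 0, "az": 0, "claw": 0.9}, {"tx": 0, "ty": 0, "tz": 0, "ax": 0, "ay": 0, "az": 0, "claw": 1}, {"tx": 0, "ty": 0, "tz": 0, "ax": 0, "ay": 0, "az": 0, "claw": 1}, {"tx": 0, "ty": 0, "tz": 0, "ax": 0, "ay": 0, "az": 0, "claw": 1}, {"tx": 0.0036, "ty": 0, "tz": 0.0026, "ax": 0, "ay": -1, "az": 0, "claw": 1}, {"tx": 0.0053, "ty": 0, "tz": 0.0038, "ax": 0, "ay": -1.5, "az": 0, "claw": 1}, {"tx": 0.0053, "ty": 0, "tz": 0.0038, "ax": 0, "ay": -1.5, "az": 0, "claw": 1}, {"tx": 0, "ty": 0, "tz": 0, "ax": 0, "ay": 0, "az": 0, "claw": 1}])

```text
clock: 20.73
tcp_pos: [0.5907, 0.0086, 0.3936]
orientation: [2.801, -1.151, 0.349]
contact_force: [-0.4, 0.3, 3.1]
grip_width: 0.0238
gripper_force: 24.9
```

```bash
python3 - <<'E'
from h import *
o=r.get_obs(); print(o['tcp_pos'],o['joints'][6],o['contact_force'],o['grip_width'])
for c in ['wrist','side','scene']:
    T,im=snap(c)
    for t in ['dial','contact_tip','stand','post_top','knuckle']: print(c,t,find(T,c,t))
E
```

```text
[0.59070715 0.0085512  0.39362249] -2.7491624653921036 [-0.38289949  0.29686874  3.13470126] 0.023767579353869885
wrist dial [([0.6172, -0.0192, 0.24], 0.82)]
wrist contact_tip [([0.6341, -0.0369, 0.128], 0.41)]
wrist stand [([0.4999, 0.094, 0.0319], 0.65)]
wrist post_top []
wrist knuckle []
side dial [([0.6207, -0.0208, 0.2345], 0.73)]
side contact_tip [([0.6389, -0.0413, 0.1245], 0.39)]
side stand [([0.5059, 0.0894, 0.0261], 0.98), ([0.6291, -0.0304, 0.0949], 0.24)]
side post_top [([0.5092, 0.0922, 0.2524], 0.94)]
side knuckle [([0.5225, 0.0748, 0.1592], 0.87)]
scene dial [([0.6135, -0.012, 0.2334], 0.54)]
scene contact_tip [([0.7526, -0.2985, -0.0005], 0.27)]
scene stand [([0.5017, 0.0953, 0.0322], 0.77)]
scene post_top [([0.5091, 0.0946, 0.2534], 0.95)]
scene knuckle [([0.5171, 0.0729, 0.1606], 0.54)]
```

>>> arm_command(plan=[{"tx": 0.0053, "ty": 0, "tz": 0.0038, "ax": 0, "ay": -1.5, "az": 0, "claw": 1}, {"tx": 0.0053, "ty": 0, "tz": 0.0038, "ax": 0, "ay": -1.5, "az": 0, "claw": 1}, {"tx": 0.0053, "ty": 0, "tz": 0.0038, "ax": 0, "ay": -1.5, "az": 0, "claw": 1}, {"tx": 0.0053, "ty": 0, "tz": 0.0038, "ax": 0, "ay": -1.5, "az": 0, "claw": 1}, {"tx": 0.0053, "ty": 0, "tz": 0.0038, "ax": 0, "ay": -1.5, "az": 0, "claw": 1}, {"tx": 0.0053, "ty": 0, "tz": 0.0038, "ax": 0, "ay": -1.5, "az": 0, "claw": 1}, {"tx": 0.0036, "ty": 0, "tz": 0.0026, "ax": 0, "ay": -1, "az": 0, "claw": 1}, {"tx": 0, "ty": 0, "tz": 0, "ax": 0, "ay": 0, "az": 0, "claw": 1}, {"tx": 0, "ty": 0, "tz": 0, "ax": 0, "ay": 0, "az": 0, "claw": 1}, {"tx": 0, "ty": 0, "tz": 0, "ax": 0, "ay": 0, "az": 0, "claw": 1}])

```text
clock: 22.47
tcp_pos: [0.6178, -0.0175, 0.3751]
orientation: [2.879, -1.179, 0.109]
contact_force: [1.4, -2.2, -0.4]
grip_width: 0.0237
gripper_force: 24.4
```

```bash
python3 - <<'E'
from h import *
o=r.get_obs(); print(o['tcp_pos'],o['orientation'],o['contact_force'],o['grip_width'])
M=R.from_rotvec(o['orientation']).as_matrix(); print('grasp pt',o['tcp_pos']+.155*M[:,2],'tilt',np.degrees(np.arcsin(M[2,0])))
for c in ['wrist','side','scene']*2:
    T,im=snap(c,'near_%s.png'%c)
    for t in ['dial','contact_tip','stand','post_top','knuckle','crown']: print(c,t,find(T,c,t))
im=cv2.imread('pics/near_side.png')[170:310,280:480]; cv2.imwrite('pics/near_side_c.png',cv2.resize(im,None,fx=4,fy=4,interpolation=cv2.INTER_CUBIC))
E
```

```text
[ 0.61777913 -0.01749495  0.37510584] [ 2.87900779 -1.17872722  0.10854691] [ 1.43668837 -2.24891324 -0.3880996 ] 0.023650036420261415
grasp pt [ 0.6260884  -0.02570656  0.22054671] tilt 4.322425729242305
wrist dial [([0.6272, -0.0246, 0.2129], 0.98)]
wrist contact_tip []
wrist stand [([0.4987, 0.0973, 0.0326], 0.84)]
wrist post_top []
wrist knuckle []
wrist crown [([0.5522, -0.0099, -0.0044], 0.55)]
side dial [([0.6248, -0.0248, 0.2093], 0.73), ([0.6295, -0.0241, 0.0769], 0.29)]
side contact_tip []
side stand [([0.5018, 0.0919, 0.0281], 0.81)]
side post_top [([0.5096, 0.0911, 0.2535], 0.85)]
side knuckle [([0.524, 0.0745, 0.1614], 0.58)]
side crown [([0.6269, -0.0344, 0.0931], 0.83)]
scene dial [([0.6221, -0.0246, 0.209], 0.76)]
scene contact_tip [([0.6206, -0.0246, 0.2101], 0.32)]
scene stand [([0.5044, 0.0937, 0.0339], 0.65)]
scene post_top [([0.5116, 0.091, 0.2555], 0.78)]
scene knuckle [([0.5202, 0.0747, 0.1594], 0.71), ([0.631, 0.3946, 0.0017], 0.38)]
scene crown [([0.6276, -0.0275, 0.0982], 0.96), ([0.4832, 0.4471, 0.0011], 0.52)]
wrist dial [([0.6233, -0.0244, 0.2174], 0.69)]
wrist contact_tip []
wrist stand [([0.4989, 0.0936, 0.031], 0.67)]
wrist post_top []
wrist knuckle []
wrist crown []
side dial [([0.6273, -0.0281, 0.2128], 0.55)]
side contact_tip []
side stand [([0.5073, 0.092, 0.0282], 0.77)]
side post_top [([0.5094, 0.09, 0.2523], 0.81)]
side knuckle [([0.523, 0.0726, 0.1583], 0.79)]
side crown [([0.626, -0.0285, 0.0914], 0.64)]
scene dial [([0.6208, -0.0242, 0.2094], 0.73), ([0.6336, 0.3946, -0.002], 0.29)]
scene contact_tip []
scene stand [([0.5019, 0.0958, 0.0314], 0.61)]
scene post_top [([0.5081, 0.0924, 0.2542], 0.6)]
scene knuckle [([0.5194, 0.0741, 0.1573], 0.46), ([0.5005, 0.0967, 0.034], 0.23)]
scene crown [([0.6286, -0.0286, 0.0988], 0.67)]
```

View pics/near_side_c.png

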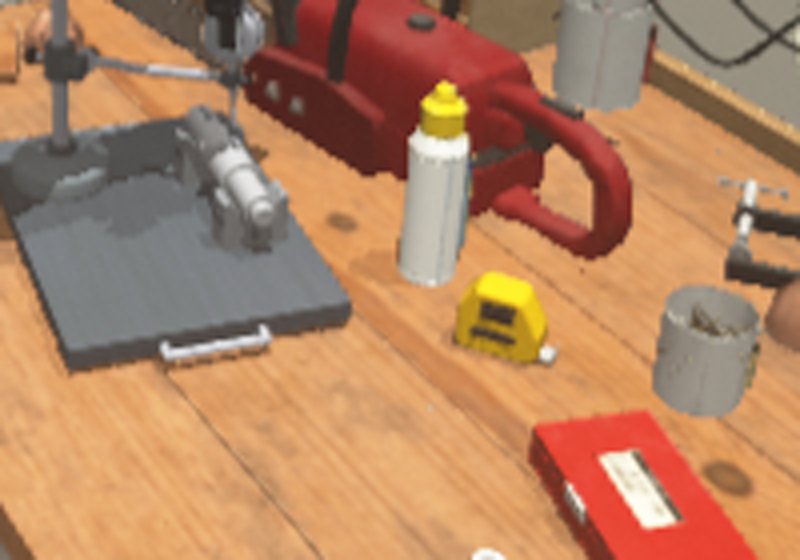

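The side crop shows the spindle tip at about (233,120), just above and beyond the top of the shaft at (215,150), and nothing has been disturbed. I lower in small steps and watch the force.

>>> arm_command(plan=[{"tx": 0.0018, "ty": 0, "tz": 0.0013, "ax": 0, "ay": -0.5, "az": 0, "claw": 1}, {"tx": 0.0018, "ty": 0, "tz": 0.0013, "ax": 0, "ay": -0.5, "az": 0, "claw": 1}, {"tx": 0.0018, "ty": 0, "tz": 0.0013, "ax": 0, "ay": -0.5, "az": 0, "claw": 1}, {"tx": 0.0018, "ty": 0, "tz": 0.0013, "ax": 0, "ay": -0.5, "az": 0, "claw": 1}, {"tx": 0, "ty": 0, "tz": 0, "ax": 0, "ay": 0, "az": 0, "claw": 1}, {"tx": 0, "ty": 0, "tz": 0, "ax": 0, "ay": 0, "az": 0, "claw": 1}, {"tx": 0, "ty": 0, "tz": 0, "ax": 0, "ay": 0, "az": 0, "claw": 1}, {"tx": 0, "ty": 0, "tz": 0, "ax": 0, "ay": 0, "az": 0, "claw": 1}, {"tx": 0, "ty": 0, "tz": 0, "ax": 0, "ay": 0, "az": 0, "claw": 1}, {"tx": 0, "ty": 0, "tz": 0, "ax": 0, "ay": 0, "az": 0, "claw": 1}])

```text
clock: 25.4
tcp_pos: [0.6233, -0.0228, 0.3706]
orientation: [2.893, -1.184, 0.059]
contact_force: [-0.8, -0.9, 2.0]
grip_width: 0.0237
gripper_force: 24.7
```

```bash
cat > look.py <<'E'
from h import *
import sys
o=r.get_obs(); print(o['clock'],o['tcp_pos'],o['contact_force'],o['moment'])
M=R.from_rotvec(o['orientation']).as_matrix(); print('grasp pt',o['tcp_pos']+.155*M[:,2],'tilt',np.degrees(np.arcsin(M[2,0])))
D={}
for c in ['side','scene','wrist']*2:
    T,im=snap(c,sys.argv[1]+c+'.png')
    for t in ['dial','contact_tip','stand','post_top','knuckle','crown']:
        for p,k in find(T,c,t)[:1]: D.setdefault((t,c),[]).append(p)
for k in sorted(D): print(k,np.round(np.mean(D[k],0),4),len(D[k]))
E
python3 look.py c1
```

```text
25.4 [ 0.62327132 -0.02283099  0.37062645] [-0.79284846 -0.9010168   1.99748638] [-0.33205509 -0.05733994  0.07614088]
grasp pt [ 0.62775802 -0.02720634  0.21575319] tilt 2.317173074950832
('contact_tip', 'side') [ 0.6305 -0.0344  0.0943] 2
('contact_tip', 'wrist') [ 0.6293 -0.0304  0.0972] 2
('crown', 'scene') [ 0.629  -0.0304  0.0956] 2
('crown', 'side') [ 0.6296 -0.0324  0.0938] 2
('dial', 'scene') [ 0.6273 -0.0236  0.0764] 1
('dial', 'side') [ 0.6296 -0.027   0.206 ] 2
('dial', 'wrist') [ 0.6256 -0.0244  0.2125] 2
('knuckle', 'scene') [0.5205 0.0741 0.1598] 2
('knuckle', 'side') [0.523  0.0716 0.1596] 2
('post_top', 'scene') [0.5083 0.0918 0.2564] 2
('post_top', 'side') [0.5088 0.0899 0.2524] 2
('stand', 'scene') [0.5051 0.098  0.0315] 1
('stand', 'side') [0.5054 0.0906 0.028 ] 2
('stand', 'wrist') [0.4994 0.0962 0.032 ] 2
```

Not in contact yet by height (about 2.5 mm to go). I lower 2.0° more.

>>> arm_command(plan=[{"tx": 0.0018, "ty": 0, "tz": 0.0013, "ax": 0, "ay": -0.5, "az": 0, "claw": 1}, {"tx": 0.0018, "ty": 0, "tz": 0.0013, "ax": 0, "ay": -0.5, "az": 0, "claw": 1}, {"tx": 0.0018, "ty": 0, "tz": 0.0013, "ax": 0, "ay": -0.5, "az": 0, "claw": 1}, {"tx": 0.0018, "ty": 0, "tz": 0.0013, "ax": 0, "ay": -0.5, "az": 0, "claw": 1}, {"tx": 0, "ty": 0, "tz": 0, "ax": 0, "ay": 0, "az": 0, "claw": 1}, {"tx": 0, "ty": 0, "tz": 0, "ax": 0, "ay": 0, "az": 0, "claw": 1}, {"tx": 0, "ty": 0, "tz": 0, "ax": 0, "ay": 0, "az": 0, "claw": 1}, {"tx": 0, "ty": 0, "tz": 0, "ax": 0, "ay": 0, "az": 0, "claw": 1}, {"tx": 0, "ty": 0, "tz": 0, "ax": 0, "ay": 0, "az": 0, "claw": 1}, {"tx": 0, "ty": 0, "tz": 0, "ax": 0, "ay": 0, "az": 0, "claw": 1}])

```text
clock: 28.33
tcp_pos: [0.6285, -0.028, 0.3656]
orientation: [2.905, -1.19, 0.008]
contact_force: [0.0, -1.5, 2.6]
grip_width: 0.0237
gripper_force: 24.9
```

```bash
python3 look.py c2 | grep -v stand; python3 -c "
import cv2
im=cv2.imread('pics/c2side.png')[170:240,290:370]; im2=cv2.imread('pics/c2wrist.png')
cv2.imwrite('pics/c2c.png',cv2.hconcat([cv2.resize(im,(457,400),interpolation=cv2.INTER_CUBIC),im2[:,200:440]]))"
```

```text
28.3333 [ 0.62848061 -0.02801199  0.36555204] [ 0.00412505 -1.48263479  2.60188925] [-0.38248355 -0.33050031  0.05398856]
grasp pt [ 0.62909445 -0.02860256  0.21055438] tilt 0.31485250710969803
('contact_tip', 'side') [0.5219 0.0761 0.1586] 1
('crown', 'scene') [ 0.6266 -0.0284  0.0952] 2
('crown', 'side') [ 0.6282 -0.0306  0.0931] 2
('dial', 'scene') [ 0.6224 -0.027   0.2007] 2
('dial', 'side') [ 0.628  -0.0302  0.2014] 2
('dial', 'wrist') [ 0.6264 -0.0268  0.2077] 2
('knuckle', 'scene') [0.5186 0.0734 0.1587] 2
('knuckle', 'side') [0.5224 0.074  0.1582] 2
('post_top', 'scene') [0.5103 0.0914 0.2557] 2
('post_top', 'side') [0.5068 0.0904 0.2542] 2
```

View pics/c2c.png

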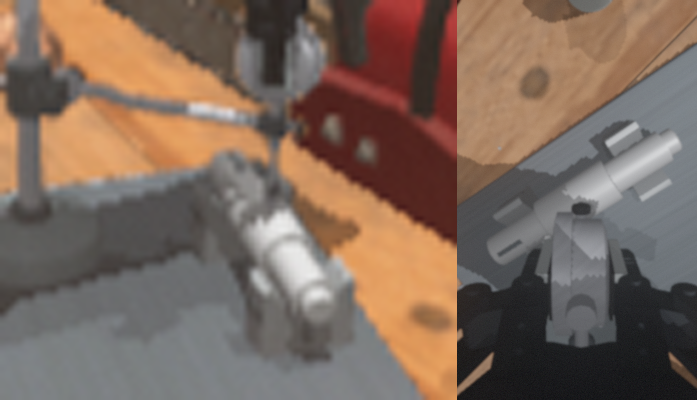

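Contact looks made: the spindle stands on the thick part in the crop at about (275,180), and the dial is held centred. I release, back off, and read the needle from the wrist camera numerically, since the viewing quota is used up.

>>> arm_command(plan=[{"tx": 0, "ty": 0, "tz": 0, "ax": 0, "ay": 0, "az": 0, "claw": 0.7}, {"tx": 0, "ty": 0, "tz": 0, "ax": 0, "ay": 0, "az": 0, "claw": 0.5}, {"tx": 0, "ty": 0, "tz": 0, "ax": 0, "ay": 0, "az": 0, "claw": 0.2}, {"tx": 0, "ty": 0, "tz": 0, "ax": 0, "ay": 0, "az": 0, "claw": 0}, {"tx": 0, "ty": 0, "tz": 0, "ax": 0, "ay": 0, "az": 0, "claw": 0}, {"tx": 0, "ty": 0, "tz": 0, "ax": 0, "ay": 0, "az": 0, "claw": 0}, {"tx": 0, "ty": 0, "tz": -0.015, "ax": 0, "ay": 0, "az": 0, "claw": 0}, {"tx": 0, "ty": 0, "tz": -0.03, "ax": 0, "ay": 0, "az": 0, "claw": 0}, {"tx": 0, "ty": 0, "tz": -0.03, "ax": 0, "ay": 0, "az": 0, "claw": 0}, {"tx": 0, "ty": 0, "tz": -0.02, "ax": 0, "ay": 0, "az": 0, "claw": 0}])

```text
clock: 31.27
tcp_pos: [0.6284, -0.0276, 0.4633]
orientation: [2.906, -1.19, 0.011]
contact_force: [-0.1, -0.3, 0.5]
grip_width: 0.0857
gripper_force: 0.0
```

```bash
python3 look.py d1; python3 - <<'E'
from h import *
print(r.get_obs()['joints'])
d=np.array([.6262,-.028,.204]); o=r.get_obs(); M0=R.from_rotvec(o['orientation'])
for th in (35,40):
  for D in (.24,.28):
    G=M0*R.from_euler('x',-th,degrees=True); C=np.array(r.camera_model('wrist')['tool_from_camera'])
    f=G.apply(-C[:3,2]); p=d-D*f-G.apply(C[:3,3])
    print(th,D,'tcp',p.round(3),'tool shift now',M0.inv().apply(p-o['tcp_pos']).round(3))
E
```

```text
31.2667 [ 0.62838169 -0.02756799  0.46327859] [-0.06271788 -0.31471333  0.48220894] [-1.35946083e-02 -8.18708592e-02 -4.41301224e-05]
grasp pt [ 0.62935453 -0.02810841  0.30828258] tilt 0.3964366417830156
('contact_tip', 'wrist') [ 0.6289 -0.0221  0.0782] 1
('crown', 'scene') [ 0.6285 -0.029   0.0961] 2
('crown', 'side') [ 0.6281 -0.0314  0.0927] 2
('dial', 'scene') [ 0.6238 -0.0254  0.2014] 2
('dial', 'side') [ 0.6286 -0.0289  0.2013] 2
('dial', 'wrist') [ 0.6278 -0.0266  0.2078] 2
('knuckle', 'scene') [ 0.556  -0.0081 -0.0019] 1
('knuckle', 'side') [0.5235 0.0745 0.1578] 2
('knuckle', 'wrist') [0.5208 0.0758 0.1632] 2
('post_top', 'scene') [0.5095 0.0917 0.2563] 2
('post_top', 'side') [0.5083 0.092  0.2524] 2
('stand', 'scene') [0.5022 0.0982 0.0315] 2
('stand', 'side') [0.5037 0.0928 0.0292] 2
('stand', 'wrist') [0.5018 0.093  0.0328] 2
[ 0.12658766  0.36848753 -0.24290205  1.59470066  0.0979434   1.18662421
 -2.48531988]
35 0.24 tcp [0.728 0.081 0.416] tool shift now [-0.006 -0.148  0.044]
35 0.28 tcp [0.752 0.089 0.448] tool shift now [ 0.006 -0.17   0.013]
40 0.24 tcp [0.741 0.094 0.402] tool shift now [-0.006 -0.166  0.058]
40 0.28 tcp [0.766 0.104 0.432] tool shift now [ 0.006 -0.191  0.029]
```

>>> arm_command(plan=[{"tx": 0, "ty": -0.03, "tz": 0, "ax": 0, "ay": 0, "az": 0, "claw": 0}, {"tx": 0, "ty": -0.035, "tz": 0, "ax": 0, "ay": 0, "az": 0, "claw": 0}, {"tx": 0, "ty": -0.035, "tz": 0, "ax": 0, "ay": 0, "az": 0, "claw": 0}, {"tx": 0.003, "ty": -0.035, "tz": 0, "ax": 0, "ay": 0, "az": 0, "claw": 0}, {"tx": 0.003, "ty": -0.035, "tz": 0.013, "ax": 0, "ay": 0, "az": 0, "claw": 0}, {"tx": 0, "ty": 0, "tz": 0, "ax": -7, "ay": 0, "az": 0, "claw": 0}, {"tx": 0, "ty": 0, "tz": 0, "ax": -7, "ay": 0, "az": 0, "claw": 0}, {"tx": 0, "ty": 0, "tz": 0, "ax": -7, "ay": 0, "az": 0, "claw": 0}, {"tx": 0, "ty": 0, "tz": 0, "ax": -7, "ay": 0, "az": 0, "claw": 0}, {"tx": 0, "ty": 0, "tz": 0, "ax": -7, "ay": 0, "az": 0, "claw": 0}])

```text
clock: 34.2
tcp_pos: [0.7518, 0.0897, 0.4477]
orientation: [2.361, -0.97, -0.301]
contact_force: [0.6, -0.7, -1.4]
grip_width: 0.0858
gripper_force: 0.0
```

```bash
cat > needle.py <<'E'
from h import *
import sys
T,im=snap('wrist','needle%s.png'%sys.argv[1]); m=r.camera_model('wrist'); o=r.get_obs(); print(o['clock'],o['joints'].round(2))
b=find(T,'wrist','dial'); print('dial',b,'tip',find(T,'wrist','contact_tip'))
C=np.array(b[0][0]); u=np.array([np.cos(np.radians(-44.6)),np.sin(np.radians(-44.6)),0]); n=np.array([-u[1],u[0],0]); Ti=np.linalg.inv(T)
def px(P):
    q=(Ti@np.r_[P,1])[:3]; return m['cx']+m['fx']*q[0]/-q[2], m['cy']-m['fy']*q[1]/-q[2]
# rectify face plane: 70 mm square, viewed from +n: right = -u, up = z
c0=C+.012*n; s=.04
src=np.float32([px(c0+a*s*-u+b_*s*np.array([0,0,1])) for a,b_ in((-1,1),(1,1),(1,-1),(-1,-1))])
H=cv2.getPerspectiveTransform(src,np.float32([[0,0],[400,0],[400,400],[0,400]]))
w=cv2.warpPerspective(im,H,(400,400),flags=cv2.INTER_CUBIC); cv2.imwrite('pics/face%s.png'%sys.argv[1],w[:,:,::-1])
g=cv2.cvtColor(w,cv2.COLOR_RGB2GRAY); print('src',src.round(0).tolist())
q=cv2.resize(g,(44,44),interpolation=cv2.INTER_AREA); lo,hi=q.min(),q.max()
ch='@%#*+=-. '
for row in q[::1]: print(''.join(ch[int((v-lo)/(hi-lo+1)*9)]*2 for v in row.astype(float)))
E
python3 needle.py 1
```

```text
34.25 [-0.21  0.75 -0.1   1.06  0.37  1.89 -2.64]
dial [([0.6307, -0.0254, 0.2074], 0.58)] tip [([0.6255, -0.0299, 0.0953], 0.67)]
src [[336.0, 164.0], [335.0, 260.0], [288.0, 230.0], [286.0, 153.0]]
**********++++====----------..........--====----------==++************++================
**********++++====----------..............--------------==++************++++============
************++====----------..................------------==++************++++==========
************++====----------..........--------------------==++**************++++========
************++++==----------------====++**++******++++====--==++**************++++======
************++====----------==++++******####**########**++++====++**************++++====
**************++==------==++******####**####****############**++++****************++++==
************++======--==++**********##**##############**######**++++****************++++
************++========++****######********##******##############**********************++
************++++====++**##**######********************##############********************
**********
[... 2315 characters left out ...]
-++****##@@@@%%**##%%@@@@@@@@@@@@@@@@@@%%####################################
      ....----====++%%@@##****%%@@@@@@@@@@@@@@@@@@%%##************##****##############**
        ....------==**####****##@@@@@@@@@@@@@@@@@@%%************************************
..      ........----==********##%%@@@@@@@@@@@@@@@@%%************************************
..        ........----==********%%@@@@@@@@@@@@@@@@%%************************************
--..          ......--==++******##%%%%%%%%%%%%%%%%##************************************
--....        ......----==++******##%%%%%%##########************************************
----....        ....------++******####%%####********************************************
```

The rectified face shows the hub at the centre and the needle at about 118° clockwise, so the reading is about 3.3 mm. I check the tip against the topmost line.

```bash
python3 - <<'E'
from h import *
D={}
for c in ['wrist','side','scene']*3:
    T,im=snap(c)
    for t in ['contact_tip','crown','shaft','dial']:
        for p,k in find(T,c,t)[:1]: D.setdefault((t,c),[]).append(p)
for k in sorted(D): print(k,np.round(np.median(D[k],0),4),len(D[k]),np.round(D[k],3).tolist() if k[0]=='contact_tip' else '')
print(r.get_obs()['clock'])
E
```

```text
('contact_tip', 'wrist') [ 0.6277 -0.0278  0.0956] 3 [[0.626, -0.027, 0.096], [0.628, -0.028, 0.093], [0.629, -0.028, 0.097]]
('crown', 'scene') [ 0.6262 -0.0286  0.097 ] 3 
('crown', 'side') [ 0.6278 -0.0334  0.0917] 3 
('crown', 'wrist') [ 0.6266 -0.0282  0.0976] 3 
('dial', 'scene') [ 0.625  -0.0243  0.2013] 3 
('dial', 'side') [ 0.6293 -0.0293  0.2024] 3 
('dial', 'wrist') [ 0.6276 -0.0273  0.2094] 3 
('shaft', 'scene') [ 0.6273 -0.0225  0.0765] 3 
('shaft', 'side') [ 0.6282 -0.0266  0.0742] 3 
('shaft', 'wrist') [ 0.6339 -0.0234  0.0795] 3 
36.6
```

```bash
python3 -c "
from bench import r
print(r.hand_in())"
```

```text
the job is handed in; nothing more can be done
None
```

I handed the job in: the stand is on the bare side of the plate, the spindle bears within about 2 mm of the shaft's top line at roughly 3.3 mm on the needle, and the boom held after release; no verdict came back.

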